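# Open the ventilated test cabinet to its working height and load the resistor

## Robot

A 6-joint arm with a two-finger parallel gripper is mounted at the origin on the work surface. World frame = base frame: x ahead of the robot, y to its left, z up, the work surface at z = 0. Lengths are in m, angles in degrees, forces in N, time in s.
With the tool pointing down it reaches from about 0.35 to 0.925 m from the base axis. Payload 6.4 kg.
Tool frame: the origin (TCP) lies midway between the tips of the shut fingers; the grasp point (between the pads) lies hold_point_z behind it (hold_point_z is the distance from the TCP to the grasp point, in m); z points along the fingers, y is the line along which they close (so a half turn about z gives the same grasp; the last joint's range is limited). The gripper opens to 85 mm and grips with 20 to 120 N. Pads are 22 mm wide; open, the fingers measure 114 mm over their backs; the gripper's body (76 mm by 85 mm) begins 54 mm behind the grasp point. The pads swing forward as they close: fully open they stand 13 mm farther back than shut.
Start: joints at [60.098, 14.043, 89.255, -0, 76.702, -9.975], TCP at [0.222, 0.611, 0.231] pointing down, gripper open.
Joint ranges: [-179.41, 179.41], [-58.25, 129.5], [7.25, 145.43], [-54.29, 234.29], [11.92, 165.04], [-157.13, 157.13]. Speed limits (degrees/s): [147.25, 147.25, 180, 180, 180, 180].

## Interface

Orientations are given as a 3x3 rotation matrix whose columns are the frame's x, y, z axes.
In Python, from rig import * gives the robot as it stands.
- The arm moves only by the tool carry_out, never from a script. Its argument "moves" is a list of rows, each a list of 3 entries, a list of its own where there are three numbers: the closure in counts, from 0 (fully open) to 255 (shut), then the shift along the tool's x, y, z in mm, then the turn, a rotation vector about the tool's x, y, z in degrees. A call has exactly 8 rows; each row shifts and turns the commanded pose from where the row before left it, along the tool's axes as they then stand; what a row does not reach is not made up. A row lasts 1/10 s, in which the tool goes at most 50 mm and 8.59 degrees, less where a joint would pass 70% of its speed; a pose out of reach is approached as far as the arm can. A call is refused whole if a number of a shift passes 50 or a number of a turn 8.59, either way. A call with a gripper value outside its range is refused whole. The fingers move at their own pace and stop on an object; "squeeze" is the grip in N (left out, the last holds). Time passes only in rows, so rows that do not move let the fingers close, or fill a call up. It gives the time, the measured TCP pose, the force, the opening and the grip force at its end, in the units of the state.
- get_state(): the state, without advancing time (a new reading comes with each control period).
- grab_frame(name): name is "side" or "top"; returns the picture (480x640x3 uint8, red, green, blue); there is no depth.
- camera_info(name): a dict with "intrinsics" (3x3 intrinsics, pixels), "origin" and "attitude" of the camera in the world. Camera axes: x right, y down, z forward; pixel columns grow to the right and rows downward; lengths in m; the calibration is good to about 2 mm. A picture is of the moment at which its call begins. camera_info takes no time and is no camera call.
- finish_job(): hands the job in; it is judged then, once.
The state is a dict: "time_s": time; "joint_pos": joint angles; "joint_velocities": joint speeds; "tau": joint torques, N m; "tcp_pos": TCP position; "eef_rot": TCP orientation; "ft_force": force on the tool from outside, world axes, zero at the start; "moment": the same for the moment, N m; "width": finger opening in m; "grip_force": force on a finger pad.
Only numpy, scipy, OpenCV 4.12 (cv2) and the standard library are available. Lean on these libraries where they do the work, as an engineer would, in place of code of your own. Each camera call takes 0.05 s, during which the arm holds its last target. There are 200 camera calls.

## Task

Push the cabinet's sash up by the lip along its bottom edge until that edge is level with the red working-height pointer on the post, and leave it standing there. Then take the finned load resistor in under it, setting it down gently (it may be slid the last bit), and leave it centred and lengthways on the brick-red heat-proof tile inside. Do not shift any of the other things on the bench or in the cabinet.

Things in the scene. Friction and masses are not known exactly. Their poses are not given: they have to be found in the camera images.
- cabinet: Fixed ventilated cabinet of clear panes and aluminium posts, 500 mm wide (y), 660 high. Origin: on the bench under the middle of the sash plane; x into the cabinet (within 7 deg of straight away from the robot), y left. Floor plate 20 mm thick, x = -40 to 270. Side panes at y = +-215, back pane x = 266. Front posts 30 mm square at x = 0, y = +-235. Fixed upper pane at x = 18, from 380 mm up.
- sash (a joint): Height of the sliding clear sash above its lowest position, m, 0 to 0.27, grows upward. Counterbalanced by weights in the side channels: about 4 N moves it either way and it stays where it is left; no catch. At 0 its lower edge is 75 mm above the bench.
- sash_edge (a point): Middle of the lower front edge of the blue lip of the sash; rises with it; axes as the cabinet's. The lip is a strip 400 mm wide (y) along the bottom of the sash, 8 mm thick with an upturned front edge (15 mm high in all); it stands out from this front edge at cabinet x = -32 mm to the pane at x = 0. Its flat underside is free from below.
- mark: Red working-height pointer on the left front post of the cabinet: a thin red blade 85 mm long (y), 4 mm thick, on a black clamp. Fixed. Origin: in the middle of the blade's thickness, on the post; its height above the bench (295 to 330 mm) is that at which the lower edge of the sash shall stand.
- tile_top (a point): Centre of the top of the brick-red heat-proof tile let into the white cabinet floor, flush with it (20 mm above the bench), so that things slide over it freely; 180 mm long (x, front to back of the cabinet), 100 mm wide (y). Fixed. About 85 mm behind the sash plane, in the left or the right half of the cabinet.
- load_center (a point): Finned aluminium load resistor, loose, about 0.42 kg: bar 140 mm long (x), 52 wide (y), 48 high; this point is its centre, 24 mm above its underside. Flat sides to grip across y. Red and black binding posts on top at its far end (x = +52), up to 44 mm above this point. x points to that end, roughly away from the robot. On the bench, to the left or right in front of the cabinet.
- bottle: White solvent bottle with a yellow label, loose, bystander: 60 mm in diameter, 170 mm high; stands on the bench in front of the middle of the cabinet. Origin: centre of its underside.
- meter: Yellow hand-held multimeter leaning back on its wire bail, loose, bystander: 86 mm wide (y), 175 mm high, reaching from x = -45 to +90 mm. It stands on the bench in front of the transformer's half of the cabinet. Origin: on the bench, below the middle of its case.
- decade: Grey resistance decade box with six black knobs, loose, bystander: 100 mm (x) by 130 mm (y) by 65 mm high, on the bench on the other side from the load resistor. Origin: centre of its underside.
- transformer: Bare steel and copper transformer, loose, bystander: 86 mm (x) by 90 mm (y) by 82 mm high; stands on the cabinet floor in the half where the tile is not. Origin: centre of its underside.
Not all that is in view belongs to the job. Leave any purple look-alike of the part that bears load_center alone.

How it is judged (in metres and radians):
On the way:
1. the lower edge of the sash stands level with the red pointer (within 10 mm), not touched by the robot (z of sash_edge in the frame of mark between -0.01 and 0.01 m and contact force between each of the arm, the fingers and cabinet below 0.3 N), for 0.3 s.
At the end, for the whole second after the job is handed in: The sash stands with its lower edge within 10 mm of the height of the red pointer; the load resistor lies flat on the tile, its centre within 20 mm of the tile's centre, lengthways within 0.2 rad (either end foremost), released and at rest (z of sash_edge in the frame of mark between -0.01 and 0.01 m and horizontal distance between load_center and tile_top below 0.02 m and z of load_center in the frame of tile_top between 0.021 and 0.027 m and angle between the x axis of load_center and the x axis of tile_top, either way round below 0.2 rad and angle between load_center's own z axis and vertical below 0.05 rad); the robot touches nothing.
It fails at once if another thing (bottle, multimeter, decade box or transformer) shifted by more than 25 mm (distance of any of bottle, meter, decade, transformer from where it was at the start of the episode above 0.025 m).
It fails at once if the load resistor dropped or thrown (faster than 0.4 m/s while the fingers do not touch it) (contact force between the fingers and load below 0.1 N and linear speed of load above 0.4 m/s).
It also fails if it takes over 72 s, if anything falls off the work surface, if the arm or the gripper's body presses on something with over 40 N, if the wrist force passes 120 N, or if a joint passes its speed limit or range.

## Working session

There is one attempt and no reset: what is moved stays moved. The work goes in short steps, Python scripts to look and compute and a tool call to move; the robot and the scene stay as the last step left them, time stands still between calls to the robot, and variables do not carry over. Pictures are saved under pics/ and viewed, at most 10 in all, crops included, and the job is handed in when it is done.

Besides the shell and the picture viewer there is one more tool, called after "Request:" as a command line: name --argument value ..., lists and objects as JSON in quotes. carry_out: Moves the arm, as the interface text tells. Its arguments: {"type":"object","properties":{"moves":{"type":"array","items":{"type":"array"}},"squeeze":{"type":"number"}},"required":["moves"]}

```bash
mkdir -p pics; ls; python3 - <<'E'
from rig import *
import cv2,numpy as np
for n in("side","top"):
    f=grab_frame(n); cv2.imwrite(f"pics/{n}0.png",f[:,:,::-1]); c=camera_info(n); print(n,c)
s=get_state(); print(s)
try: print(hold_point_z)
except Exception as e: print(e)
E
```

```text
pics
side {'intrinsics': array([[486.66921773,   0.        , 314.50958947],
       [  0.        , 486.66921773, 238.80399303],
       [  0.        ,   0.        ,   1.        ]]), 'origin': array([0.2481198 , 0.09325181, 1.05657937]), 'attitude': array([[-0.30402537, -0.89866512,  0.31617965],
       [-0.95266126,  0.28600467, -0.10314001],
       [ 0.00225947, -0.33256929, -0.94307612]])}
top {'intrinsics': array([[557.62216467,   0.        , 315.97836217],
       [  0.        , 557.62216467, 246.38155661],
       [  0.        ,   0.        ,   1.        ]]), 'origin': array([4.60652000e-01, 1.16664867e-03, 1.43178509e+00]), 'attitude': array([[ 0.02256658, -0.99912557,  0.03519732],
       [-0.99965765, -0.02301692, -0.01244236],
       [ 0.01324162, -0.03490449, -0.99930293]])}
{'time_s': 0.1, 'joint_pos': array([ 6.00960085e+01,  1.40822539e+01,  8.93192049e+01,  1.41027167e-03,
        7.67016686e+01, -9.97487553e+00]), 'joint_velocities': array([ 0.0379254 , -0.07348268,  0.00029471,  0.02874817,  0.08186452,
        0.07380776]), 'tau': array([-4.22013682e-04, -4.30674970e+01, -3.27126646e+01, -2.14588003e-04,
        2.91084267e-03, -1.61798954e-05]), 'tcp_pos': array([0.22128444, 0.61063144, 0.23025467]), 'eef_rot': array([[-9.40112944e-01,  3.40861863e-01, -9.18106509e-04],
       [ 3.40862934e-01,  9.40111729e-01, -1.54833152e-03],
       [ 3.35355530e-04, -1.76855499e-03, -9.99998380e-01]]), 'ft_force': array([-1.22721762, -0.77977772,  0.12680723]), 'moment': array([ 0.01519296, -0.04445127,  0.02101673]), 'grip_force': 0.0, 'width': 0.08523383006577555}
0.0187
```

View pics/side0.png

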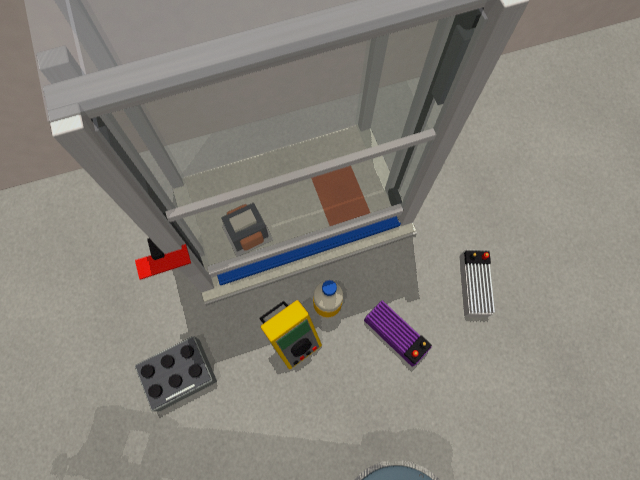

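View pics/top0.png

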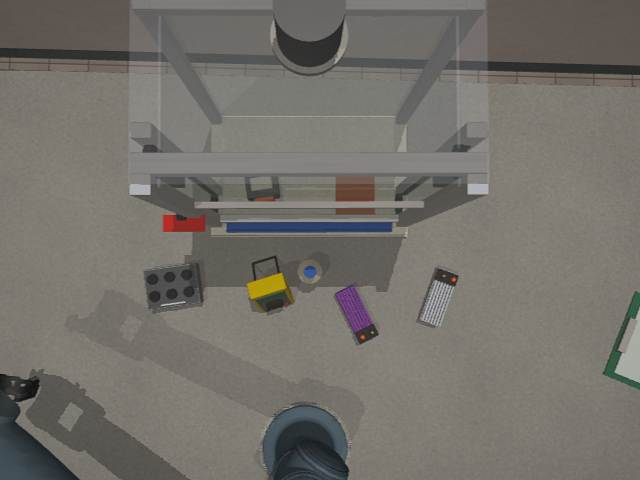

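The side view shows the load resistor, silver with its posts at the far end, at (479,282). In the top view it is at (438,297). The only look-alike is the purple one, side (397,333), top (356,314), so I choose the silver one. Other things seen (side / top view):
- Blue lip: from (220,278) to (399,223) in the side view, y≈227 in the top view.
- Red pointer: (163,262) / (184,223).
- Tile: (340,195) / (355,195).
- Bottle: (328,298) / (310,271).

```bash
cat > h.py <<'E'
from rig import *
import cv2,numpy as np
C={n:camera_info(n) for n in("side","top")}
def ray(n,p):
    c=C[n]; d=c["attitude"]@np.linalg.inv(c["intrinsics"])@np.array([p[0],p[1],1.]); return c["origin"],d/np.linalg.norm(d)
def onz(n,p,z):
    o,d=ray(n,p); return o+d*(z-o[2])/d[2]
def tri(ps,pt):
    (a,u),(b,v)=ray("side",ps),ray("top",pt)
    s=np.linalg.lstsq(np.c_[u,-v],b-a,rcond=None)[0]
    p,q=a+u*s[0],b+v*s[1]; return (p+q)/2,np.linalg.norm(p-q)
def proj(n,P):
    c=C[n]; q=c["intrinsics"]@c["attitude"].T@(np.asarray(P)-c["origin"]); return q[:2]/q[2]
def mask(f,h0,h1,s0,v0,roi=None):
    h=cv2.cvtColor(f,cv2.COLOR_RGB2HSV); m=cv2.inRange(h,(h0,s0,v0),(h1,255,255))
    if roi: k=np.zeros_like(m); x0,y0,x1,y1=roi; k[y0:y1,x0:x1]=255; m&=k
    return m
def big(m):
    cs,_=cv2.findContours(m,cv2.RETR_EXTERNAL,cv2.CHAIN_APPROX_NONE); return max(cs,key=cv2.contourArea)
E
python3 - <<'E'
from h import *
np.set_printoptions(precision=4,suppress=True)
F={n:cv2.imread(f"pics/{n}0.png")[:,:,::-1].copy() for n in("side","top")}
R={"lip":(105,125,120,60,{"side":(200,205,410,290),"top":(215,215,405,240)}),
 "ptr":(0,5,200,100,{"side":(120,235,200,285),"top":(150,205,215,240)}),
 "tile":(3,14,90,60,{"side":(305,160,375,230),"top":(330,170,380,216)}),
 "purple":(135,165,80,50,{"side":(350,290,440,370),"top":(325,275,385,350)}),
 "meter":(22,32,150,100,{"side":(255,295,325,370),"top":(240,265,300,315)}),
 "cap":(100,118,120,80,{"side":(310,270,350,300),"top":(298,260,322,282)})}
for k,(a,b,s,v,roi) in R.items():
    for n in F:
        c=big(mask(F[n],a,b,s,v,roi[n])); print(k,n,cv2.boundingRect(c),cv2.boxPoints(cv2.minAreaRect(c)).round(1).tolist(), np.round(cv2.minAreaRect(c)[0],1))
a=F["side"][235:325,440:520]; b=F["top"][255:340,400:475]
cv2.imwrite("pics/load.png",np.hstack([cv2.resize(a,(400,450),interpolation=2),cv2.resize(b,(397,450),interpolation=2)])[:,:,::-1])
a=F["side"][200:300,110:410]
cv2.imwrite("pics/lip.png",np.vstack([cv2.resize(a,(800,267),interpolation=2),cv2.resize(F["top"][170:270,130:430],(800,267),interpolation=2)])[:,:,::-1])
E
```

```text
lip side (217, 216, 184, 69) [[216.39999389648438, 275.20001220703125], [397.29998779296875, 214.89999389648438], [400.6000061035156, 224.8000030517578], [219.6999969482422, 285.1000061035156]] [308.5 250. ]
lip top (227, 223, 165, 9) [[227.0, 223.0], [391.0, 223.0], [391.0, 231.0], [227.0, 231.0]] [309. 227.]
ptr side (135, 244, 56, 35) [[133.39999389648438, 260.79998779296875], [185.0, 244.0], [190.89999389648438, 262.20001220703125], [139.3000030517578, 278.8999938964844]] [162.2 261.5]
ptr top (164, 215, 9, 16) [[164.0, 215.0], [172.0, 215.0], [172.0, 230.0], [164.0, 230.0]] [168.  222.5]
tile side (312, 166, 58, 60) [[310.8999938964844, 177.8000030517578], [350.5, 162.60000610351562], [369.70001220703125, 212.39999389648438], [330.1000061035156, 227.60000610351562]] [340.3 195.1]
tile top (336, 184, 38, 17) [[336.0, 184.0], [373.0, 184.0], [373.0, 200.0], [336.0, 200.0]] [354.5 192. ]
purple side (364, 300, 67, 66) [[362.6000061035156, 318.8999938964844], [382.0, 298.8999938964844], [431.6000061035156, 347.20001220703125], [412.20001220703125, 367.1000061035156]] [397.1 333. ]
p
[... 186 characters left out ...]
64844]] [353.5 308.5]
meter side (261, 300, 61, 69) [[258.3999938964844, 325.5], [297.70001220703125, 298.3999938964844], [328.1000061035156, 342.5], [288.79998779296875, 369.5]] [293.2 334. ]
meter top (247, 273, 46, 39) [[245.39999389648438, 283.20001220703125], [283.1000061035156, 271.3999938964844], [292.6000061035156, 301.79998779296875], [254.8000030517578, 313.5]] [269.  292.5]
cap side (322, 280, 15, 16) [[320.0, 292.0], [324.5, 278.5], [337.70001220703125, 282.8999938964844], [333.20001220703125, 296.3999938964844]] [328.9 287.5]
cap top (304, 266, 12, 12) [[302.3999938964844, 274.20001220703125], [307.3999938964844, 264.20001220703125], [317.0, 269.0], [312.0, 279.0]] [309.7 271.6]
```

View pics/load.png

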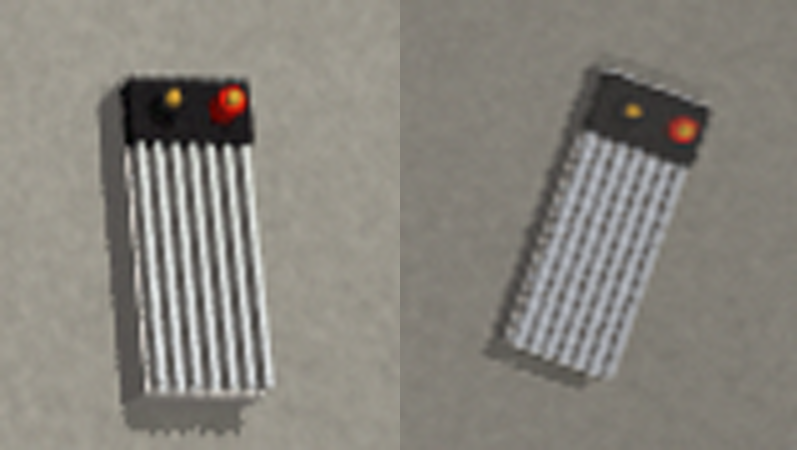

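View pics/lip.png

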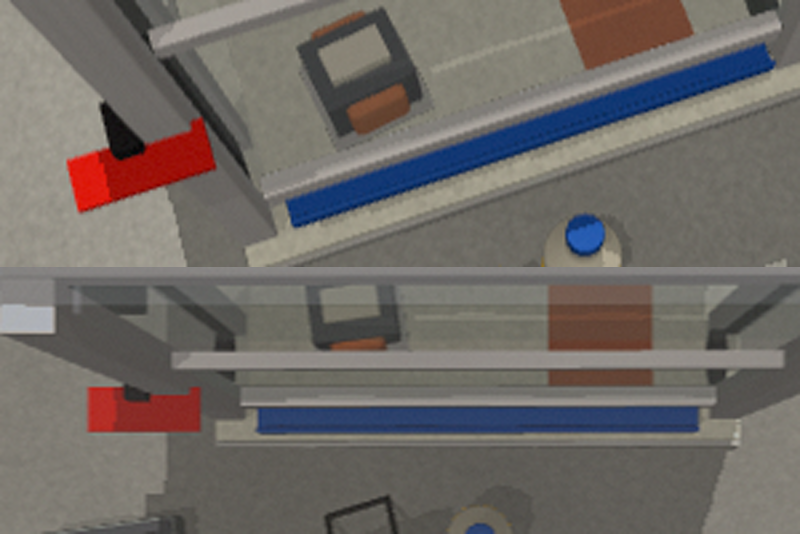

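The crop confirms that the silver finned bar with black and red posts at its far end is the load. The second crop gives the corners of the lip and the pointer, which I now triangulate.

```bash
python3 - <<'E'
from h import *
np.set_printoptions(precision=4,suppress=True)
L=[]
for nm,s,t in [("pLB",(135.5,260),(163,215)),("pLF",(140,278.7),(163,232)),("pRF",(190.6,263),(205,232)),("pRB",(186.9,245),(205,215)),
 ("lipLF",(219.5,284.7),(226.7,231.9)),("lipRF",(399.5,224.4),(391.7,231.9)),
 ("cap",(329,288),(309.8,271.6))]:
    print(nm,*tri(s,t))
S=[(465,251),(490,251),(494.4,313),(469.6,313.4)];T=[(438.4,268.2),(458.6,274.8),(440.1,326.8),(420.8,320.2)]
for n,q in(("side",S),("top",T)):
    P=np.array([onz(n,p,.048) for p in q]); d=P[0]+P[1]-P[2]-P[3]
    print("load",n,P.mean(0),np.degrees(np.arctan2(d[1],d[0])),np.linalg.norm(d)/2,np.linalg.norm(P[0]-P[1]))
print("load tri",*[tri(a,b) for a,b in zip(S,T)])
for nm,q in [("floor front edge side",[(203,297),(415,230)]),("tile side box",[(312,178),(351,166),(370,212),(332,226)])]:
    print(nm,[onz("side",p,.02) for p in q])
print("floor front top",[onz("top",p,.02) for p in [(211.5,236),(406,236)]],"tile x edges top",[onz("top",p,.02) for p in [(336,200),(374,200)]])
print("purple",[onz("side",p,.048)[:2] for p in [(362.6,318.9),(382,299),(431.6,347.2),(412.2,367.1)]])
print("bottle",onz("top",(309.8,271.6),.17))
print("meter top",[onz("side",p,.17)[:2] for p in [(262,320),(302,300)]],[onz("top",p,.17)[:2] for p in[(247,285),(284,274)]])
E
```

```text
pLB [0.5575 0.3001 0.294 ] 0.00030133592437688213
pLF [0.5226 0.2979 0.2983] 0.00022523622160597104
pRF [0.5249 0.2144 0.2947] 0.0014397731799447382
pRB [0.5601 0.2156 0.2876] 0.0008666250744842661
lipLF [0.5384 0.202  0.0829] 0.0019583315422065355
lipRF [ 0.5479 -0.1964  0.0888] 0.002965677857595675
cap [ 0.4477 -0.0017  0.155 ] 0.00048428406338118997
load side [ 0.3875 -0.3236  0.048 ] -20.136429951897664 0.13655084496642694 0.05454320896612407
load top [ 0.3896 -0.3255  0.048 ] -18.34923228624699 0.13668392363081489 0.05287815374058806
load tri (array([ 0.4618, -0.3239,  0.0402]), np.float64(0.0009266520944921942)) (array([ 0.4458, -0.3756,  0.0401]), np.float64(0.0028486150283666065)) (array([ 0.3163, -0.3305,  0.0357]), np.float64(0.0013549705732699196)) (array([ 0.3316, -0.2825,  0.0305]), np.float64(0.002385005373633965))
floor front edge side [array([0.5416, 0.2507, 0.02  ]), array([ 0.5466, -0.2443,  0.02  ])]
tile side box [array([ 0.7426, -0.0608,  0.02  ]), array([ 0.7446, -0.159 ,  0.02  ]), array([ 0.6193, -0.1618,  0.02  ]), array([ 0.613 , -0.0675,  0.02  ])]
floor front top [array([0.5306, 0.2484, 0.02  ]), array([ 0.542 , -0.2445,  0.02  ])] tile x edges top [array([ 0.6295, -0.0646,  0.02  ]), array([ 0.6318, -0.1614,  0.02  ])]
purple [array([ 0.3879, -0.0586]), array([ 0.4151, -0.1116]), array([ 0.2907, -0.1733]), array([ 0.266 , -0.1211])]
bottle [ 0.4477 -0.0019  0.17  ]
meter top [array([0.4248, 0.1353]), array([0.438 , 0.0548])] [array([0.4144, 0.139 ]), array([0.441 , 0.0563])]
```

```bash
cat > plan.py <<'E'
from scipy.spatial.transform import Rotation as Ro, Slerp
import numpy as np
def pose(psi,t):
    p,t=np.radians([psi,t]); z=np.array([np.sin(t)*np.cos(p),np.sin(t)*np.sin(p),-np.cos(t)]); y=np.array([-np.sin(p),np.cos(p),0])
    return Ro.from_matrix(np.c_[np.cross(y,z),y,z])
def rows(p0,R0,p1,R1,n):
    """rows (shift mm, turn deg) from pose 0 to pose 1 in n steps"""
    w=(R0.inv()*R1).as_rotvec(degrees=True)/n
    for k in range(n):
        R=R0*Ro.from_rotvec(w*k,degrees=True); print(np.round(R.inv().apply((np.array(p1)-p0)/n)*1e3,1).tolist(),np.round(w,2).tolist())
def wrist(R,j1,fore):
    return (Ro.from_euler('ZY',[j1,fore],degrees=True).inv()*R).as_euler('ZYZ',degrees=True)-[0,0,90]
E
python3 - <<'E'
from plan import *
from rig import *
s=get_state(); R0=Ro.from_matrix(s["eef_rot"])
print(wrist(R0,60.1,103.4))
print("load45",wrist(pose(-19,45),-42,100),"lift45",wrist(pose(1,45),-11,110),wrist(pose(1,45),-11,95),"place",wrist(pose(1,45),-11,110))
print(s["tcp_pos"]); rows(s["tcp_pos"],R0,[.40,-.11,.25],pose(1,0),16)
E
```

```text
[ 1.41764537e-03  7.67031272e+01 -9.97088572e+00]
load45 [  25.34383996   40.20013863 -126.59513659] lift45 [  18.96131342   26.90124786 -115.5823226 ] [  12.85683064   41.35317618 -108.26950793] place [  18.96131342   26.90124786 -115.5823226 ]
[0.22128444 0.61063144 0.23025467]
[-25.9, -38.5, -1.2] [-0.01, -0.0, -1.31]
[-25.0, -39.1, -1.2] [-0.01, -0.0, -1.31]
[-24.1, -39.7, -1.2] [-0.01, -0.0, -1.31]
[-23.2, -40.2, -1.2] [-0.01, -0.0, -1.31]
[-22.2, -40.7, -1.2] [-0.01, -0.0, -1.31]
[-21.3, -41.2, -1.2] [-0.01, -0.0, -1.31]
[-20.3, -41.7, -1.2] [-0.01, -0.0, -1.31]
[-19.4, -42.2, -1.2] [-0.01, -0.0, -1.31]
[-18.4, -42.6, -1.2] [-0.01, -0.0, -1.31]
[-17.4, -43.0, -1.2] [-0.01, -0.0, -1.31]
[-16.5, -43.4, -1.2] [-0.01, -0.0, -1.31]
[-15.5, -43.8, -1.2] [-0.01, -0.0, -1.31]
[-14.5, -44.1, -1.2] [-0.01, -0.0, -1.31]
[-13.5, -44.4, -1.2] [-0.01, -0.0, -1.31]
[-12.4, -44.7, -1.2] [-0.01, -0.0, -1.31]
[-11.4, -45.0, -1.2] [-0.01, -0.0, -1.31]
```

Request:
carry_out --moves '[[255,[-25.9,-38.5,-1.2],[0,0,-1.31]],[255,[-25,-39.1,-1.2],[0,0,-1.31]],[255,[-24.1,-39.7,-1.2],[0,0,-1.31]],[255,[-23.2,-40.2,-1.2],[0,0,-1.31]],[255,[-22.2,-40.7,-1.2],[0,0,-1.31]],[255,[-21.3,-41.2,-1.2],[0,0,-1.31]],[255,[-20.3,-41.7,-1.2],[0,0,-1.31]],[255,[-19.4,-42.2,-1.2],[0,0,-1.31]]]'

```text
time_s: 0.9
tcp_pos: [0.3108, 0.2491, 0.2406]
eef_rot: [[-0.987, 0.162, -0.0], [0.162, 0.987, -0.0], [-0.0, -0.0, -1.0]]
ft_force: [1.1, -0.1, -0.3]
width: 0.0001
grip_force: 0.0
```

Request:
carry_out --moves '[[255,[-18.4,-42.6,-1.2],[0,0,-1.31]],[255,[-17.4,-43,-1.2],[0,0,-1.31]],[255,[-16.5,-43.4,-1.2],[0,0,-1.31]],[255,[-15.5,-43.8,-1.2],[0,0,-1.31]],[255,[-14.5,-44.1,-1.2],[0,0,-1.31]],[255,[-13.5,-44.4,-1.2],[0,0,-1.31]],[255,[-12.4,-44.7,-1.2],[0,0,-1.31]],[255,[-11.4,-45,-1.2],[0,0,-1.31]]]'

```text
time_s: 1.7
tcp_pos: [0.4004, -0.1116, 0.2503]
eef_rot: [[-1.0, -0.018, 0.0], [-0.018, 1.0, 0.0], [-0.0, 0.0, -1.0]]
ft_force: [1.2, 0.9, -0.0]
width: -0.0002
grip_force: 0.0
```

```bash
python3 - <<'E'
from plan import *
p0=[.4004,-.1116,.2503]
rows(p0,pose(1,0),[.46,-.112,.12],pose(1,45),8)
print(); rows([.46,-.112,.12],pose(1,45),[.50,-.112,.05],pose(1,45),3)
print(); rows([.50,-.112,.05],pose(1,45),[.554,-.112,.05],pose(1,45),3)
print("up 10mm:",pose(1,45).inv().apply([0,0,10]))
E
```

```text
[-7.4, -0.2, 16.3] [0.0, -5.62, 0.0]
[-5.8, -0.2, 16.9] [0.0, -5.62, 0.0]
[-4.1, -0.2, 17.4] [0.0, -5.62, 0.0]
[-2.4, -0.2, 17.7] [0.0, -5.62, 0.0]
[-0.6, -0.2, 17.9] [0.0, -5.62, 0.0]
[1.1, -0.2, 17.9] [0.0, -5.62, 0.0]
[2.9, -0.2, 17.7] [0.0, -5.62, 0.0]
[4.6, -0.2, 17.3] [0.0, -5.62, 0.0]

[7.1, -0.2, 25.9] [0.0, 0.0, 0.0]
[7.1, -0.2, 25.9] [0.0, 0.0, 0.0]
[7.1, -0.2, 25.9] [0.0, 0.0, 0.0]

[-12.7, -0.3, 12.7] [0.0, 0.0, 0.0]
[-12.7, -0.3, 12.7] [0.0, 0.0, 0.0]
[-12.7, -0.3, 12.7] [0.0, 0.0, 0.0]
up 10mm: [-7.07106781  0.         -7.07106781]
```

Request:
carry_out --moves '[[255,[-7.4,-0.2,16.3],[0,-5.62,0]],[255,[-5.8,-0.2,16.9],[0,-5.62,0]],[255,[-4.1,-0.2,17.4],[0,-5.62,0]],[255,[-2.4,-0.2,17.7],[0,-5.62,0]],[255,[-0.6,-0.2,17.9],[0,-5.62,0]],[255,[1.1,-0.2,17.9],[0,-5.62,0]],[255,[2.9,-0.2,17.7],[0,-5.62,0]],[255,[4.6,-0.2,17.3],[0,-5.62,0]]]'

```text
time_s: 2.5
tcp_pos: [0.4606, -0.0852, 0.1425]
eef_rot: [[-0.734, 0.022, 0.679], [0.015, 1.0, -0.016], [-0.679, -0.002, -0.734]]
ft_force: [0.7, 1.2, 0.5]
width: 0.0003
grip_force: 0.0
```

Request:
carry_out --moves '[[255,[7.1,-0.2,25.9],[0,0,0]],[255,[7.1,-0.2,25.9],[0,0,0]],[255,[7.1,-0.2,25.9],[0,0,0]],[255,[0,0,0],[0,0,0]],[255,[-12.7,-0.3,12.7],[0,0,0]],[255,[-12.7,-0.3,12.7],[0,0,0]],[255,[-12.7,-0.3,12.7],[0,0,0]],[255,[0,0,0],[0,0,0]]]'

```text
time_s: 3.3
tcp_pos: [0.5552, -0.0722, 0.0958]
eef_rot: [[-0.755, 0.04, 0.654], [0.02, 0.999, -0.038], [-0.655, -0.016, -0.755]]
ft_force: [-0.5, -0.6, 0.0]
width: 0.0003
grip_force: 0.0
```

```bash
python3 - <<'E'
from h import *
s=get_state(); print(s["joint_pos"].round(1))
f=grab_frame("side");cv2.imwrite("pics/s1.png",cv2.resize(f[190:370,210:450],(800,600))[:,:,::-1])
E
```

```text
[ -25.7   -3.8  132.1   49.    19.3 -156. ]
```

View pics/s1.png

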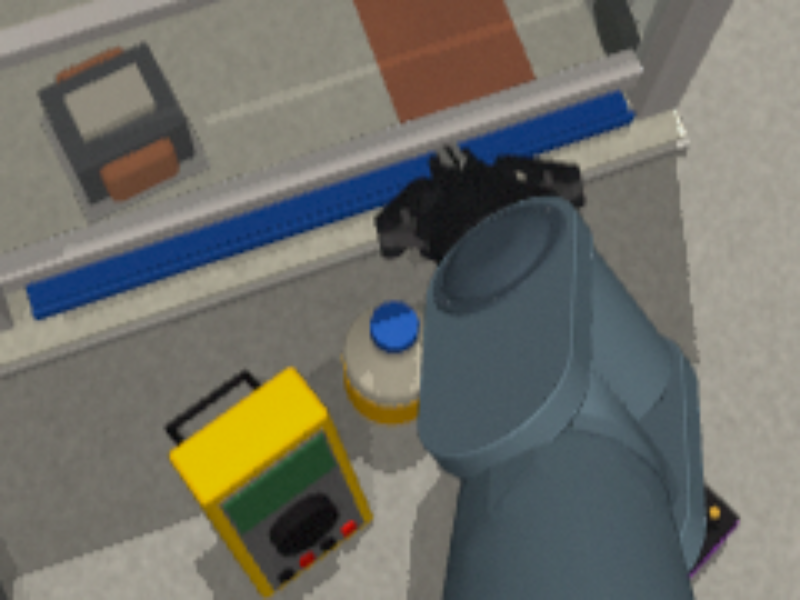

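The wrist ran into its j6 limit, and the fingertips stopped above the lip without touching it. The picture shows the gripper at about (480,200) in the crop, with the bottle and meter undisturbed. I'll retreat, turn the tool half round about its axis, and fit the arm's geometry so I can check the joints beforehand.

Request:
carry_out --moves '[[255,[0,0,-43],[0,0,0]],[255,[0,0,-43],[0,0,0]],[255,[0,0,-43],[0,0,0]],[255,[0,0,-10],[0,0,8.5]],[255,[0,0,0],[0,0,8.5]],[255,[0,0,0],[0,0,8.5]],[255,[0,0,0],[0,0,8.5]],[255,[0,0,0],[0,0,8.5]]]'

```text
time_s: 4.15
tcp_pos: [0.4627, -0.0661, 0.1988]
eef_rot: [[-0.527, 0.544, 0.652], [0.695, 0.718, -0.038], [-0.489, 0.433, -0.757]]
ft_force: [0.1, -0.1, -0.7]
width: -0.0003
grip_force: 0.0
```

```bash
cat >> plan.py <<'E'
def fk(q,g):
    a,h,L1,e,L2,d=g; j=np.array(q)
    f=Ro.from_euler('y',j[1]+j[2],degrees=True)
    w=f*Ro.from_euler('ZY',[j[3],j[4]],degrees=True)
    v=np.array([a,0,h])+Ro.from_euler('y',j[1],degrees=True).apply([0,0,L1])+f.apply([e,0,L2])+w.apply([0,0,d])
    B=Ro.from_euler('z',j[0],degrees=True); return B.apply(v),B*w*Ro.from_euler('z',j[5]+90,degrees=True)
E
python3 - <<'E'
from plan import *
from rig import *
from scipy.optimize import least_squares
s=get_state(); print(s["joint_pos"].round(2),s["tcp_pos"].round(4))
D=[([60.096,14.082,89.319,0,76.70,-9.97],[.22128,.61063,.23025]),([-25.7,-3.8,132.1,49.,19.3,-156.],[.5552,-.0722,.0958]),(s["joint_pos"],s["tcp_pos"])]
r=least_squares(lambda g:np.concatenate([fk(q,g)[0]-p for q,p in D]),[0,.3,.4,0,.4,.2]); print(r.x.round(4),(r.fun*1e3).round(1))
print(np.degrees((fk(*[s["joint_pos"],r.x])[1].inv()*Ro.from_matrix(s["eef_rot"])).magnitude()))
E
```

```text
[-32.65 -36.17 142.26  29.33  40.79 -94.56] [ 0.4627 -0.0661  0.1988]
[-0.3226  0.6998  0.6697  0.3066  0.9     0.6305] [ 99.6 -52.6 -18.2  -8.  -16.6  -2.3   0.8   8.8  20.4]
3.51393720985764e-14
```

Request:
carry_out --moves '[[255,[0,0,0],[0,0,8.5]],[255,[0,0,0],[0,0,8.5]],[255,[0,0,0],[0,0,8.5]],[255,[0,0,0],[0,0,8.5]],[255,[0,0,0],[0,0,8.5]],[255,[0,0,0],[0,0,8.5]],[255,[0,0,0],[0,0,8.5]],[255,[0,0,0],[0,0,8.5]]]'

```text
time_s: 4.95
tcp_pos: [0.4627, -0.0661, 0.1986]
eef_rot: [[0.307, 0.693, 0.652], [0.926, -0.375, -0.038], [0.218, 0.616, -0.757]]
ft_force: [-0.6, 0.0, 0.4]
width: 0.0
grip_force: 0.0
```

```bash
python3 - <<'E'
s=open('plan.py').read()
i=s.index("def fk"); s=s[:i]+'''def fk(q,g):
    a,h,L1,e,L2,d,b,c=g; j=np.array(q)
    f=Ro.from_euler('y',j[1]+j[2],degrees=True); w4=f*Ro.from_euler('Z',j[3],degrees=True)
    w=w4*Ro.from_euler('Y',j[4],degrees=True)
    v=np.array([a,b,h])+Ro.from_euler('y',j[1],degrees=True).apply([0,0,L1])+f.apply([e,0,L2])+w4.apply([0,c,0])+w.apply([0,0,d])
    B=Ro.from_euler('z',j[0],degrees=True); return B.apply(v),B*w*Ro.from_euler('z',j[5]+90,degrees=True)
'''
open('plan.py','w').write(s)
E
python3 - <<'E'
from plan import *
from rig import *
from scipy.optimize import least_squares
s=get_state(); print(s["joint_pos"].round(2).tolist(),s["tcp_pos"].round(4))
D=[([60.096,14.082,89.319,0,76.70,-9.97],[.22128,.61063,.23025]),([-25.7,-3.8,132.1,49.,19.3,-156.],[.5552,-.0722,.0958]),([-32.65,-36.17,142.26,29.33,40.79,-94.56],[.4627,-.0661,.1988]),(s["joint_pos"],s["tcp_pos"])]
r=least_squares(lambda g:np.concatenate([fk(q,g)[0]-p for q,p in D]),[0,.3,.4,0,.4,.2,.1,0]); print(r.x.round(4).tolist(),(r.fun*1e3).round(1))
E
```

```text
[-32.65, -36.14, 142.25, 29.33, 40.79, -26.56] [ 0.4627 -0.0661  0.1986]
[-0.001, 0.2738, 0.4198, 0.0664, 0.5698, 0.2542, 0.1121, 0.0005] [ 0.   0.  -0.1  0.1  0.1 -0.  -0.1 -0.1 -0.  -0.  -0.1  0.1]
```

```bash
cat >> plan.py <<'E'
from scipy.optimize import least_squares
G=[0,.2738,.4198,.0664,.5698,.2542,.1121,0]
LO=np.array([-179.4,-58.2,7.3,-54.2,12,-157.]);HI=np.array([179.4,129.4,145.4,234.2,165,157.])
def ik(p,R,q0):
    def f(q):
        P,Q=fk(q,G); return np.r_[(P-p)*10,(Q.inv()*R).as_rotvec()*2]
    r=least_squares(f,np.clip(q0,LO+1,HI-1),bounds=(LO,HI)); return r.x.round(1),np.linalg.norm(r.fun)<2e-3
FL=Ro.from_euler('z',180,degrees=True)
E
python3 - <<'E'
from plan import *
q=[-32.65,-36.1,142,29,41,30]
def test(nm,P,psi,t,seed,fl=1):
    for s in seed:
        x,ok=ik(np.array(P),pose(psi,t)*(FL if fl else Ro.identity()),s)
        if ok: print(nm,P,psi,t,x.tolist())
A=[-30,0,120,20,30,70];B=[-30,-10,110,190,40,-100]
for psi in(1,-20,-35):
  for t in(25,35,45,60,75):
    for z in(.05,.28): test("lift",[.554,-.112,z],psi,t,[A,B])
for psi in(-19,):
  for t in(0,20,30,45): test("grasp",[.372,-.317,.02],psi,t,[A,B])
for t in(20,30,45,60): test("place",[.66,-.112,.04],1,t,[A,B])
E
```

```text
lift [0.554, -0.112, 0.05] 1 25 [-28.4, 6.4, 122.7, 23.7, 31.0, 42.3]
lift [0.554, -0.112, 0.05] 1 25 [-28.4, 6.4, 122.7, 23.7, 31.0, 42.3]
lift [0.554, -0.112, 0.28] 1 25 [-28.4, -13.9, 114.6, 14.2, 58.0, 55.4]
lift [0.554, -0.112, 0.05] 1 35 [-31.0, 4.6, 127.9, 47.9, 24.2, 17.7]
lift [0.554, -0.112, 0.05] 1 35 [-31.0, 4.6, 127.9, 47.9, 24.2, 17.7]
lift [0.554, -0.112, 0.28] 1 35 [-31.0, -18.7, 120.7, 23.5, 49.8, 47.2]
lift [0.554, -0.112, 0.05] 1 45 [-33.7, 4.9, 132.2, 82.0, 24.0, -17.4]
lift [0.554, -0.112, 0.05] 1 45 [-33.7, 4.9, 132.2, 82.0, 24.0, -17.4]
lift [0.554, -0.112, 0.28] 1 45 [-33.7, -22.7, 126.6, 36.4, 42.8, 35.5]
lift [0.554, -0.112, 0.28] 1 45 [-33.7, -22.7, 126.6, 36.4, 42.8, 35.5]
lift [0.554, -0.112, 0.05] 1 60 [-37.6, 10.0, 136.2, 117.6, 37.6, -55.3]
lift [0.554, -0.112, 0.05] 1 60 [-37.6, 10.0, 136.2, 117.6, 37.6, -55.3]
lift [0.554, -0.112, 0.28] 1 60 [-37.6, -26.0, 134.5, 64.4, 36.8, 9.1]
lift [0.554, -0.112, 0.28] 1 60 [-37.6, -26.0, 134.5, 64.4, 36.8, 9.1]
lift [0.554, -0.112, 0.05] 1 75 [-40.5, 20.8, 136.3, 131.4, 58.6, -72.4]
lift [0.554, -0.112, 0.05] 1 
[... 1834 characters left out ...]
 0.02] -19 45 [-72.0, 2.2, 140.5, 81.0, 34.9, -32.2]
grasp [0.372, -0.317, 0.02] -19 45 [-72.0, 2.2, 140.5, 81.0, 34.9, -32.2]
place [0.66, -0.112, 0.04] 1 20 [-22.3, 20.9, 104.9, 13.1, 36.5, 57.4]
place [0.66, -0.112, 0.04] 1 20 [-22.3, 20.9, 104.9, 13.1, 36.5, 57.4]
place [0.66, -0.112, 0.04] 1 30 [-24.0, 18.6, 110.6, 28.8, 26.0, 41.8]
place [0.66, -0.112, 0.04] 1 30 [-24.0, 18.6, 110.6, 28.8, 26.0, 41.8]
place [0.66, -0.112, 0.04] 1 45 [-26.6, 18.0, 117.6, 81.7, 19.3, -11.5]
place [0.66, -0.112, 0.04] 1 45 [-26.6, 18.0, 117.6, 81.7, 19.3, -11.5]
place [0.66, -0.112, 0.04] 1 60 [-29.0, 21.6, 121.8, 125.0, 32.0, -55.7]
place [0.66, -0.112, 0.04] 1 60 [-29.0, 21.6, 121.8, 125.0, 32.0, -55.7]
```

```bash
cat >> plan.py <<'E'
def seq(p0,R0,q,wps):
    """wps: (p,R,n); prints rows and the joints at each waypoint"""
    for p,R,n in wps:
        rows(p0,R0,p,R,n)
        for k in range(1,n+1):
            w=(R0.inv()*R).as_rotvec()*k/n; qn,ok=ik(np.array(p0)+(np.array(p)-p0)*k/n,R0*Ro.from_rotvec(w),q)
            if not ok or np.abs(qn-q).max()>11: print("  !",k,ok,np.abs(np.array(qn)-q).max().round(1))
            q=qn
        print("  ->",p,q.tolist()); p0,R0=np.array(p),R
E
python3 - <<'E'
from plan import *
from rig import *
s=get_state(); T=pose(1,45)*FL
seq(s["tcp_pos"],Ro.from_matrix(s["eef_rot"]),s["joint_pos"],[([.45,-.112,.16],T,9),([.50,-.112,.05],T,4),([.554,-.112,.05],T,3)])
print(T.inv().apply([0,0,10]))
E
```

```text
[-6.1, -1.7, 2.5] [-0.0, 0.6, 7.47]
[-6.3, -0.9, 2.5] [-0.0, 0.6, 7.47]
[-6.4, -0.1, 2.4] [-0.0, 0.6, 7.47]
[-6.4, 0.8, 2.3] [-0.0, 0.6, 7.47]
[-6.2, 1.6, 2.3] [-0.0, 0.6, 7.47]
[-6.0, 2.4, 2.2] [-0.0, 0.6, 7.47]
[-5.7, 3.1, 2.1] [-0.0, 0.6, 7.47]
[-5.2, 3.9, 2.1] [-0.0, 0.6, 7.47]
[-4.7, 4.5, 2.0] [-0.0, 0.6, 7.47]
  ! 8 False 4.6
  ! 9 False 4.9
  -> [0.45, -0.112, 0.16] [-45.3, -31.7, 145.4, 48.1, 43.3, 14.1]
[-10.6, 0.2, 28.3] [0.0, 0.0, 0.0]
[-10.6, 0.2, 28.3] [0.0, 0.0, 0.0]
[-10.6, 0.2, 28.3] [0.0, 0.0, 0.0]
[-10.6, 0.2, 28.3] [0.0, 0.0, 0.0]
  -> [0.5, -0.112, 0.05] [-39.0, -2.3, 139.5, 79.8, 27.5, -19.2]
[12.7, 0.3, 12.7] [0.0, 0.0, 0.0]
[12.7, 0.3, 12.7] [0.0, 0.0, 0.0]
[12.7, 0.3, 12.7] [0.0, 0.0, 0.0]
  -> [0.554, -0.112, 0.05] [-33.7, 4.9, 132.2, 82.0, 24.0, -17.4]
[ 7.07106781e+00  8.67361738e-16 -7.07106781e+00]
```

```bash
python3 - <<'E'
from plan import *
from rig import *
s=get_state(); T=pose(1,45)*FL
seq(s["tcp_pos"],Ro.from_matrix(s["eef_rot"]),s["joint_pos"],[([.48,-.112,.15],T,9),([.50,-.112,.05],T,4),([.554,-.112,.05],T,3)])
E
```

```text
[-5.3, -0.1, 5.5] [-0.0, 0.6, 7.47]
[-5.3, 0.6, 5.5] [-0.0, 0.6, 7.47]
[-5.3, 1.3, 5.4] [-0.0, 0.6, 7.47]
[-5.1, 2.0, 5.4] [-0.0, 0.6, 7.47]
[-4.9, 2.6, 5.3] [-0.0, 0.6, 7.47]
[-4.5, 3.3, 5.3] [-0.0, 0.6, 7.47]
[-4.1, 3.8, 5.2] [-0.0, 0.6, 7.47]
[-3.7, 4.3, 5.2] [-0.0, 0.6, 7.47]
[-3.1, 4.8, 5.1] [-0.0, 0.6, 7.47]
  -> [0.48, -0.112, 0.15] [-41.4, -23.7, 142.0, 51.8, 37.3, 11.9]
[-14.1, 0.1, 21.2] [0.0, 0.0, 0.0]
[-14.1, 0.1, 21.2] [0.0, 0.0, 0.0]
[-14.1, 0.1, 21.2] [0.0, 0.0, 0.0]
[-14.1, 0.1, 21.2] [0.0, 0.0, 0.0]
  -> [0.5, -0.112, 0.05] [-39.0, -2.3, 139.5, 79.8, 27.5, -19.2]
[12.7, 0.3, 12.7] [0.0, 0.0, 0.0]
[12.7, 0.3, 12.7] [0.0, 0.0, 0.0]
[12.7, 0.3, 12.7] [0.0, 0.0, 0.0]
  -> [0.554, -0.112, 0.05] [-33.7, 4.9, 132.2, 82.0, 24.0, -17.4]
```

Request:
carry_out --moves '[[255,[-5.3,-0.1,5.5],[0,0.6,7.47]],[255,[-5.3,0.6,5.5],[0,0.6,7.47]],[255,[-5.3,1.3,5.4],[0,0.6,7.47]],[255,[-5.1,2.0,5.4],[0,0.6,7.47]],[255,[-4.9,2.6,5.3],[0,0.6,7.47]],[255,[-4.5,3.3,5.3],[0,0.6,7.47]],[255,[-4.1,3.8,5.2],[0,0.6,7.47]],[255,[-3.7,4.3,5.2],[0,0.6,7.47]]]'

```text
time_s: 5.75
tcp_pos: [0.4784, -0.1071, 0.1556]
eef_rot: [[0.706, 0.111, 0.699], [0.144, -0.99, 0.012], [0.693, 0.092, -0.715]]
ft_force: [0.2, -0.0, -0.3]
width: 0.0005
grip_force: 0.0
```

Request:
carry_out --moves '[[255,[-3.1,4.8,5.1],[0,0.6,7.47]],[255,[-9.4,0.1,14.1],[0,0,0]],[255,[-9.4,0.1,14.1],[0,0,0]],[255,[-9.4,0.1,14.1],[0,0,0]],[255,[-9.4,0.1,14.1],[0,0,0]],[255,[-9.4,0.1,14.1],[0,0,0]],[255,[-9.4,0.1,14.1],[0,0,0]],[255,[0,0,0],[0,0,0]]]'

```text
time_s: 6.55
tcp_pos: [0.4993, -0.1117, 0.0489]
eef_rot: [[0.71, 0.023, 0.704], [0.017, -1.0, 0.015], [0.704, 0.001, -0.71]]
ft_force: [-0.9, -0.2, 0.5]
width: -0.0
grip_force: 0.0
```

Request:
carry_out --moves '[[255,[12.7,0.3,12.7],[0,0,0]],[255,[12.7,0.3,12.7],[0,0,0]],[255,[12.7,0.3,12.7],[0,0,0]],[255,[0,0,0],[0,0,0]],[255,[7.1,0,-7.1],[0,0,0]],[255,[7.1,0,-7.1],[0,0,0]],[255,[7.1,0,-7.1],[0,0,0]],[255,[7.1,0,-7.1],[0,0,0]]]'

```text
time_s: 7.35
tcp_pos: [0.5528, -0.1114, 0.0904]
eef_rot: [[0.709, 0.023, 0.705], [0.019, -1.0, 0.014], [0.705, 0.003, -0.709]]
ft_force: [-1.4, -0.4, -5.1]
width: 0.0003
grip_force: 2.2
```

```bash
python3 - <<'E'
from h import *
f=grab_frame("side");cv2.imwrite("pics/s2.png",cv2.resize(f[190:370,210:450],(800,600))[:,:,::-1])
E
```

```text
(no output)
```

View pics/s2.png

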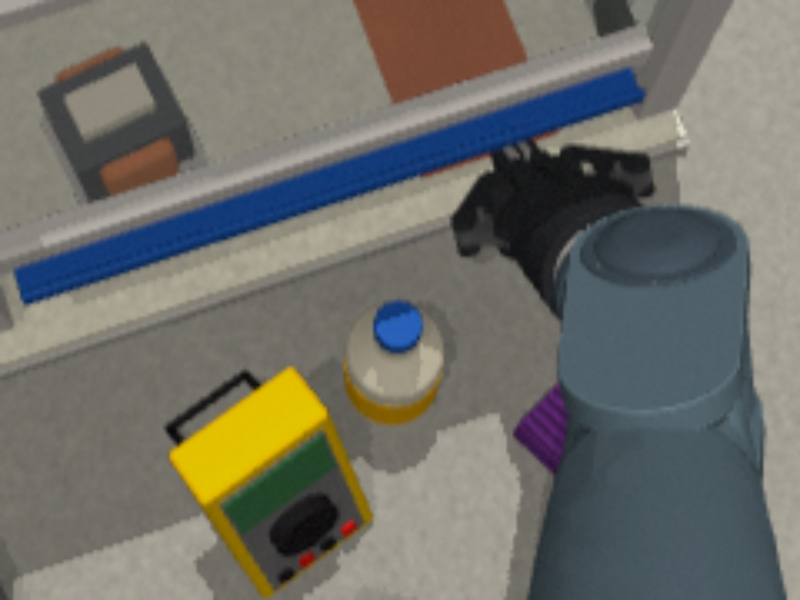

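The lip is resting on the fingertips and rising, and the bottle, meter and transformer are undisturbed. I'll lift further, then measure against the pointer.

Request:
carry_out --moves '[[255,[11.3,0,-11.3],[0,0,0]],[255,[11.3,0,-11.3],[0,0,0]],[255,[11.3,0,-11.3],[0,0,0]],[255,[11.3,0,-11.3],[0,0,0]],[255,[11.3,0,-11.3],[0,0,0]],[255,[11.3,0,-11.3],[0,0,0]],[255,[11.3,0,-11.3],[0,0,0]],[255,[0,0,0],[0,0,0]]]'

```text
time_s: 8.2
tcp_pos: [0.5544, -0.1119, 0.2045]
eef_rot: [[0.706, 0.023, 0.708], [0.02, -1.0, 0.012], [0.708, 0.006, -0.707]]
ft_force: [-2.0, -1.0, -0.7]
width: 0.0004
grip_force: 1.0
```

```bash
python3 - <<'E'
from h import *
f=grab_frame("side");g=grab_frame("top")
print(get_state()["tcp_pos"])
cv2.imwrite("pics/s3.png",np.vstack([cv2.resize(f[185:285,115:315],(600,300),interpolation=2),cv2.resize(g[180:260,150:310],(600,300),interpolation=2)])[:,:,::-1])
E
```

```text
[ 0.55461157 -0.11183453  0.20359302]
```

View pics/s3.png

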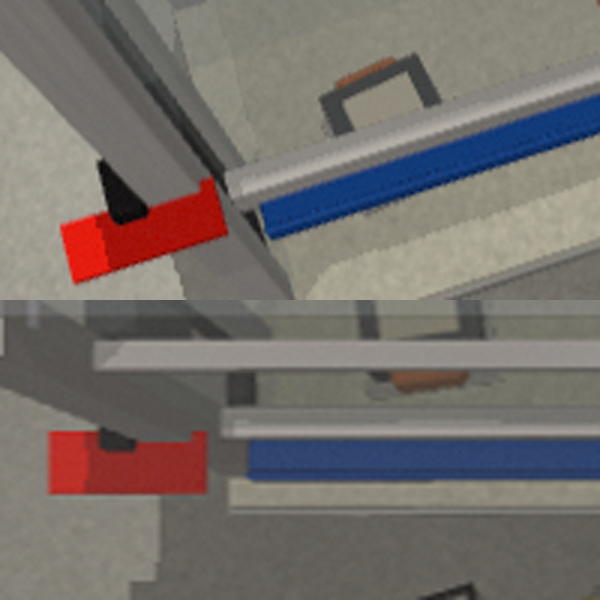

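```bash
python3 - <<'E'
from h import *
np.set_printoptions(precision=4,suppress=True)
print("lip now",*tri((204.3,265),(216.1,227.7)))
print("ptr RF",*tri((115+227/3,185+235/3),(150+207/3.75,180+193/3.75)),"LF",*tri((115+75/3,185+284/3),(150+48/3.75,180+193/3.75)))
X=np.array([.541,.2035])
from scipy.optimize import brentq
# z from side only (rows across lip direction) with x,y fixed, and from top column
for nm,p0,p1 in (("init",(219.5,284.7),(226.7,231.9)),("now",(204.3,265),(216.1,227.7))):
    zs=min(np.arange(.05,.35,.0005),key=lambda z:np.linalg.norm(proj("side",[*X,z])-p0)); zt=min(np.arange(.05,.35,.0005),key=lambda z:abs(proj("top",[*X,z])[0]-p1[0]))
    print(nm,zs,zt,proj("side",[*X,zs])-p0)
E
```

```text
lip now [0.5385 0.2032 0.2269] 0.0009517291106979512
ptr RF [0.5263 0.2152 0.289 ] 0.0016851661886184964 LF [0.5242 0.3006 0.2895] 0.00028939769564271877
init 0.07500000000000002 0.06600000000000002 [ 0.1393 -0.0904]
now 0.22100000000000014 0.22300000000000014 [ 0.4965 -0.3195]
```

Request:
carry_out --moves '[[255,[7.1,0,-7.1],[0,0,0]],[255,[7.1,0,-7.1],[0,0,0]],[255,[7.1,0,-7.1],[0,0,0]],[255,[7.1,0,-7.1],[0,0,0]],[255,[7.1,0,-7.1],[0,0,0]],[255,[3.5,0,-3.5],[0,0,0]],[255,[0,0,0],[0,0,0]],[255,[0,0,0],[0,0,0]]]'

```text
time_s: 9.1
tcp_pos: [0.5541, -0.111, 0.2574]
eef_rot: [[0.709, 0.024, 0.705], [0.019, -1.0, 0.015], [0.705, 0.003, -0.709]]
ft_force: [-8.9, 0.3, -2.3]
width: 0.0001
grip_force: 3.6
```

```bash
cat > sash.py <<'E'
from h import *
np.set_printoptions(precision=4,suppress=True)
def mean_edges(n,k=6):
    """row of lower(front) / upper(back) mask edge per column, averaged over k frames"""
    f=np.mean([grab_frame(n).astype(float) for _ in range(k)],0)
    f=cv2.resize(f.astype(np.uint8),None,fx=4,fy=4,interpolation=cv2.INTER_CUBIC)
    out={}
    for nm,(a,b,s,v) in {"lip":(105,125,120,60),"ptr":(0,6,170,90)}.items():
        roi={"side":{"lip":(180,190,330,275),"ptr":(120,235,205,290)},"top":{"lip":(195,205,280,240),"ptr":(150,205,215,240)}}[n][nm]
        m=mask(f,a,b,s,v,[4*r for r in roi]); xs,lo,hi=[],[],[]
        for x in range(4*roi[0],4*roi[2]):
            y=np.flatnonzero(m[:,x])
            if len(y)>12: xs.append((x+.5)/4-.5);lo.append((y[-1]+1)/4-.5);hi.append(y[0]/4-.5)
        out[nm]=[np.array(t) for t in(xs,lo,hi)]
    return out
S,T=mean_edges("side"),mean_edges("top"); print(get_state()["tcp_pos"])
def line(x,y):
    x,y=x[6:-6],y[6:-6]
    for _ in range(4):
        c=np.polyfit(x,y,1); r=abs(np.polyval(c,x)-y); g=r<max(.4,2*np.median(r)); x,y=x[g],y[g]
    return c
def plane(n,c):
    a=ray(n,(0,c[1]))[1];b=ray(n,(640,c[0]*640+c[1]))[1]; N=np.cross(a,b); N/=np.linalg.norm(N); return N,N@C[n]["origin"]
def z_at(cs,ct,y):
    (n1,d1),(n2,d2)=plane("side",cs),plane("top",ct)
    return np.linalg.solve([n1,n2,[0,1,0]],[d1,d2,y])
for nm,e,y in(("lip",1,.19),("lip",1,.16),("ptr",1,.25),("ptr",2,.25),("ptr",1,.22),("ptr",2,.22)):
    print(nm,"front" if e==1 else "back",z_at(line(S[nm][0],S[nm][e]),line(T[nm][0],T[nm][e]),y))
print("lip left end: side",S["lip"][0][0],S["lip"][1][0],"top",T["lip"][0][0]," ptr right: side",S["ptr"][0][-1],"top",T["ptr"][0][[0,-1]],"side left",S["ptr"][0][0])
E
python3 sash.py
```

```text
[ 0.5541 -0.1109  0.2574]
lip front [0.5397 0.19   0.2784]
lip front [0.5405 0.16   0.2786]
ptr front [0.5268 0.25   0.2895]
ptr back [0.5547 0.25   0.2947]
ptr front [0.5278 0.22   0.2883]
ptr back [0.552  0.22   0.2949]
lip left end: side 194.875 246.0 top 212.125  ptr right: side 189.625 top [163.125 203.875] side left 135.375
```

Request:
carry_out --moves '[[255,[3.1,0,-3.1],[0,0,0]],[255,[3.1,0,-3.1],[0,0,0]],[255,[3.1,0,-3.1],[0,0,0]],[255,[0,0,0],[0,0,0]],[255,[-5,0,5],[0,0,0]],[255,[-8,0,8],[0,0,0]],[255,[-8,0,8],[0,0,0]],[255,[0,0,0],[0,0,0]]]'

```text
time_s: 10.5
tcp_pos: [0.5542, -0.1109, 0.2391]
eef_rot: [[0.709, 0.023, 0.704], [0.017, -1.0, 0.015], [0.705, 0.002, -0.71]]
ft_force: [0.2, -0.7, -1.3]
width: -0.0
grip_force: 0.0
```

```bash
python3 sash.py
```

```text
[ 0.5549 -0.1115  0.2415]
lip front [0.5396 0.19   0.2928]
lip front [0.5403 0.16   0.2929]
ptr front [0.5268 0.25   0.2895]
ptr back [0.5548 0.25   0.2944]
ptr front [0.5278 0.22   0.2884]
ptr back [0.552  0.22   0.2946]
lip left end: side 193.125 243.5 top 210.875  ptr right: side 189.625 top [163.125 203.875] side left 135.375
```

```bash
cat > gr.py <<'E'
from plan import *
c=np.array([.3886,-.3245]);psi=-19.2;u=np.array([np.cos(np.radians(psi)),np.sin(np.radians(psi))])
def tcp(t,z,off=-.03): # grasp-point offset along the load, grasp height z
    s=.0187; return [*(c+u*(off+s*np.sin(np.radians(t)))),z-s*np.cos(np.radians(t))]
E
python3 - <<'E'
from gr import *
for t in(25,30,35,40,45):
  for z in(.032,.08,.12,.16):
    print(t,z,*ik(np.array(tcp(t,z)),pose(psi,t)*FL,[-60,0,130,50,32,10]))
E
```

```text
25 0.032 [-63.4   1.8 132.9  34.4  31.5  18.3] True
25 0.08 [-63.4  -5.7 133.   28.7  37.8  25.1] True
25 0.12 [-63.4 -11.2 132.4  25.5  43.2  29.4] True
25 0.16 [-63.4 -15.9 131.3  23.2  48.6  32.8] True
30 0.032 [-65.5   1.1 135.1  46.   30.2   6. ] True
30 0.08 [-65.5  -6.9 135.4  38.   36.   15.5] True
30 0.12 [-65.5 -12.8 134.9  33.3  41.1  21.5] True
30 0.16 [-65.5 -17.8 133.8  30.   46.4  26.1] True
35 0.032 [-67.6   1.  137.1  58.5  30.2  -7.3] True
35 0.08 [-67.6  -7.6 137.6  48.2  35.1   4.8] True
35 0.12 [-67.6 -14.  137.3  42.   39.8  12.6] True
35 0.16 [-67.6 -19.4 136.3  37.5  44.8  18.7] True
40 0.032 [-69.7   1.5 138.8  70.6  31.7 -20.5] True
40 0.08 [-69.7  -7.8 139.6  59.   35.4  -6.5] True
40 0.12 [-69.7 -14.7 139.5  51.4  39.4   3. ] True
40 0.16 [-69.7 -20.7 138.7  45.7  43.9  10.6] True
45 0.032 [-71.9   2.7 140.3  81.5  34.7 -32.5] True
45 0.08 [-71.9  -7.3 141.3  69.5  36.9 -17.7] True
45 0.12 [-71.9 -14.9 141.5  61.   40.   -6.9] True
45 0.16 [-71.9 -21.4 140.9  54.3  43.9   2.1] True
```

```bash
python3 - <<'E'
from gr import *
from rig import *
s=get_state(); q=s["joint_pos"]; T=pose(psi,40)*FL
seq(s["tcp_pos"],Ro.from_matrix(s["eef_rot"]),q,[([.49,-.14,.20],pose(-3,43)*FL,4),(tcp(40,.13),T,8),(tcp(40,.032),T,8)])
E
```

```text
[-18.9, 6.7, -4.2] [-0.71, -0.49, 0.82]
[-18.9, 7.0, -4.0] [-0.71, -0.49, 0.82]
[-18.8, 7.3, -3.7] [-0.71, -0.49, 0.82]
[-18.7, 7.7, -3.5] [-0.71, -0.49, 0.82]
  -> [0.49, -0.14, 0.2] [-41.5, -26.1, 137.0, 40.7, 40.6, 26.6]
[-17.1, 23.1, -1.6] [-1.34, -0.37, 1.52]
[-16.5, 23.5, -0.9] [-1.34, -0.37, 1.52]
[-15.9, 24.0, -0.3] [-1.34, -0.37, 1.52]
[-15.3, 24.4, 0.4] [-1.34, -0.37, 1.52]
[-14.6, 24.8, 1.1] [-1.34, -0.37, 1.52]
[-13.9, 25.1, 1.8] [-1.34, -0.37, 1.52]
[-13.3, 25.4, 2.4] [-1.34, -0.37, 1.52]
[-12.6, 25.7, 3.1] [-1.34, -0.37, 1.52]
  -> [np.float64(0.37162023402769334), np.float64(-0.3185870198856054), np.float64(0.11567496891367511)] [-69.7, -16.3, 139.3, 49.8, 40.5, 5.1]
[-7.9, -0.0, 9.4] [0.0, 0.0, 0.0]
[-7.9, -0.0, 9.4] [0.0, 0.0, 0.0]
[-7.9, -0.0, 9.4] [0.0, 0.0, 0.0]
[-7.9, -0.0, 9.4] [0.0, 0.0, 0.0]
[-7.9, -0.0, 9.4] [0.0, 0.0, 0.0]
[-7.9, -0.0, 9.4] [0.0, 0.0, 0.0]
[-7.9, -0.0, 9.4] [0.0, 0.0, 0.0]
[-7.9, -0.0, 9.4] [0.0, 0.0, 0.0]
  -> [np.float64(0.37162023402769334), np.float64(-0.3185870198856054), np.float64(0.01767496891367511)] [-69.7, 1.5, 138.8, 70.6, 31.7, -20.5]
```

Request:
carry_out --moves '[[255,[-18.9,6.7,-4.2],[-0.71,-0.49,0.82]],[255,[-18.9,7.0,-4.0],[-0.71,-0.49,0.82]],[255,[-18.8,7.3,-3.7],[-0.71,-0.49,0.82]],[255,[-18.7,7.7,-3.5],[-0.71,-0.49,0.82]],[0,[-17.1,23.1,-1.6],[-1.34,-0.37,1.52]],[0,[-16.5,23.5,-0.9],[-1.34,-0.37,1.52]],[0,[-15.9,24.0,-0.3],[-1.34,-0.37,1.52]],[0,[-15.3,24.4,0.4],[-1.34,-0.37,1.52]]]'

```text
time_s: 11.9
tcp_pos: [0.4301, -0.2301, 0.1577]
eef_rot: [[0.734, -0.194, 0.65], [-0.147, -0.981, -0.128], [0.663, -0.002, -0.749]]
ft_force: [0.5, -0.4, 0.5]
width: 0.0584
grip_force: 0.0
```

Request:
carry_out --moves '[[0,[-14.6,24.8,1.1],[-1.34,-0.37,1.52]],[0,[-13.9,25.1,1.8],[-1.34,-0.37,1.52]],[0,[-13.3,25.4,2.4],[-1.34,-0.37,1.52]],[0,[-12.6,25.7,3.1],[-1.34,-0.37,1.52]],[0,[0,0,0],[0,0,0]],[0,[0,0,0],[0,0,0]],[0,[0,0,0],[0,0,0]],[0,[0,0,0],[0,0,0]]]'

```text
time_s: 12.7
tcp_pos: [0.3721, -0.3178, 0.116]
eef_rot: [[0.723, -0.328, 0.608], [-0.251, -0.945, -0.211], [0.643, -0.0, -0.766]]
ft_force: [1.4, 0.4, -0.2]
width: 0.0853
grip_force: 0.0
```

```bash
python3 sash.py; python3 - <<'E'
from gr import *
from h import *
s=get_state();print(s["tcp_pos"],s["joint_pos"].round(1))
f=grab_frame("side");g=grab_frame("top")
m=mask(g,105,125,110,50,(195,205,425,240)); x,y,w,hh=cv2.boundingRect(big(m)); print("lip top-view length",x,w, "z est",1.4318-557.6*.4/w)
cv2.imwrite("pics/s4.png",np.hstack([cv2.resize(f[230:350,420:540],(400,400),interpolation=2),cv2.resize(g[235:355,370:490],(400,400),interpolation=2)])[:,:,::-1])
E
```

```text
[ 0.3715 -0.3184  0.1155]
lip front [0.5396 0.19   0.2927]
lip front [0.5404 0.16   0.2929]
ptr front [0.5268 0.25   0.2895]
ptr back [0.5547 0.25   0.2948]
ptr front [0.5277 0.22   0.2885]
ptr back [0.5519 0.22   0.2951]
lip left end: side 193.125 243.75 top 210.875  ptr right: side 189.625 top [163.125 203.875] side left 135.375
[ 0.37146502 -0.31836242  0.11552578] [-69.8 -16.1 139.3  49.9  40.5   4.9]
lip top-view length 211 197 z est 0.29961725888324864
```

View pics/s4.png

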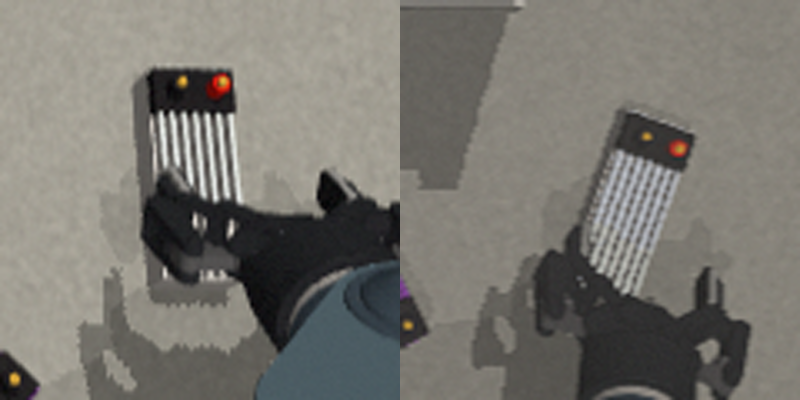

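Both crops show the open fingers straddling the near half of the load, within about 2 mm after allowing for parallax. The sash stands level with the pointer. I'll descend and grip.

Request:
carry_out --moves '[[0,[-7.9,0,9.4],[0,0,0]],[0,[-7.9,0,9.4],[0,0,0]],[0,[-7.9,0,9.4],[0,0,0]],[0,[-7.9,0,9.4],[0,0,0]],[0,[-7.9,0,9.4],[0,0,0]],[0,[-7.9,0,9.4],[0,0,0]],[0,[-7.9,0,9.4],[0,0,0]],[0,[-7.9,0,9.4],[0,0,0]]]'

```text
time_s: 14.2
tcp_pos: [0.3714, -0.3185, 0.0169]
eef_rot: [[0.723, -0.33, 0.607], [-0.253, -0.944, -0.212], [0.643, -0.0, -0.766]]
ft_force: [1.1, 0.2, -0.5]
width: 0.0854
grip_force: 0.0
```

Request:
carry_out --moves '[[255,[0,0,0],[0,0,0]],[255,[0,0,0],[0,0,0]],[255,[0,0,0],[0,0,0]],[255,[0,0,0],[0,0,0]],[255,[0,0,0],[0,0,0]],[255,[0,0,0],[0,0,0]],[255,[0,0,0],[0,0,0]],[255,[0,0,0],[0,0,0]]]' --squeeze 60

```text
time_s: 15.0
tcp_pos: [0.3716, -0.3189, 0.0181]
eef_rot: [[0.723, -0.33, 0.608], [-0.252, -0.944, -0.212], [0.644, 0.0, -0.765]]
ft_force: [-3.9, 0.9, 6.5]
width: 0.0507
grip_force: 64.7
```

```bash
python3 - <<'E'
from h import *
np.set_printoptions(precision=4,suppress=True)
for n,roi in(("side",(300,150,400,250)),("top",(325,165,385,240))):
    f=grab_frame(n); m=mask(f,3,14,80,50,roi); cs,_=cv2.findContours(m,0,1)
    for c in cs:
        if cv2.contourArea(c)>25: b=cv2.boxPoints(cv2.minAreaRect(c)); print(n,cv2.boundingRect(c),[onz(n,p,.02)[:2] for p in b])
    cv2.imwrite(f"pics/t_{n}.png",f[:,:,::-1])
f=cv2.imread("pics/t_side.png");g=cv2.imread("pics/t_top.png")
cv2.imwrite("pics/tile.png",np.hstack([cv2.resize(f[150:250,300:400],(400,400)),cv2.resize(g[160:250,310:400],(400,400))]))
E
```

```text
side (325, 200, 53, 44) [array([ 0.649 , -0.0608]), array([ 0.6529, -0.1664]), array([ 0.5736, -0.1627]), array([ 0.5706, -0.0596])]
side (311, 164, 43, 22) [array([ 0.7507, -0.0588]), array([ 0.7534, -0.1598]), array([ 0.7235, -0.158 ]), array([ 0.7211, -0.0578])]
top (336, 194, 38, 11) [array([ 0.6448, -0.0643]), array([ 0.6471, -0.1585]), array([ 0.6216, -0.159 ]), array([ 0.6193, -0.0649])]
```

View pics/tile.png

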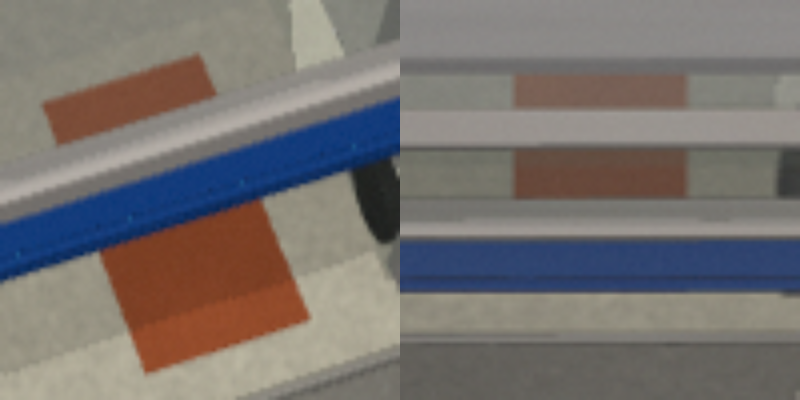

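Tile corners from the side view: the edges lie at x = 0.572 and 0.752 and y = -0.059 and -0.162. That makes it 180 mm long, as it should be, with its centre at about (0.662, -0.111) and yaw about 1.4°. Next comes the carry.

```bash
python3 - <<'E'
from plan import *
from rig import *
s=get_state(); p=s["tcp_pos"]; R=Ro.from_matrix(s["eef_rot"])
seq(p,R,s["joint_pos"],[(p+[0,0,.095],R,4),([.47,-.20,.115],pose(-9,40)*FL,6),([.52,-.112,.085],pose(1.4,40)*FL,6),([.57,-.112,.058],pose(1.4,40)*FL,4),([.644,-.1114,.058],pose(1.4,40)*FL,4)])
E
```

```text
[15.3, 0.0, -18.2] [0.0, 0.0, 0.0]
[15.3, 0.0, -18.2] [0.0, 0.0, 0.0]
[15.3, 0.0, -18.2] [0.0, 0.0, 0.0]
[15.3, 0.0, -18.2] [0.0, 0.0, 0.0]
  -> [ 0.37162625 -0.31893401  0.11308885] [-69.8, -15.9, 139.4, 50.3, 40.2, 4.4]
[7.1, -24.1, 5.5] [1.1, -0.01, -1.3]
[7.6, -23.8, 6.0] [1.1, -0.01, -1.3]
[8.1, -23.5, 6.4] [1.1, -0.01, -1.3]
[8.7, -23.2, 6.9] [1.1, -0.01, -1.3]
[9.2, -22.9, 7.3] [1.1, -0.01, -1.3]
[9.7, -22.5, 7.7] [1.1, -0.01, -1.3]
  -> [0.47, -0.2, 0.115] [-47.9, -13.9, 137.6, 48.3, 32.7, 14.9]
[1.3, -15.8, 7.6] [1.11, 0.0, -1.33]
[1.7, -15.6, 8.0] [1.11, 0.0, -1.33]
[2.1, -15.4, 8.3] [1.11, 0.0, -1.33]
[2.4, -15.2, 8.6] [1.11, 0.0, -1.33]
[2.8, -15.0, 8.8] [1.11, 0.0, -1.33]
[3.1, -14.7, 9.1] [1.11, 0.0, -1.33]
  -> [0.52, -0.112, 0.085] [-35.4, -5.7, 134.9, 55.2, 28.0, 8.4]
[5.2, 0.3, 13.2] [0.0, 0.0, 0.0]
[5.2, 0.3, 13.2] [0.0, 0.0, 0.0]
[5.2, 0.3, 13.2] [0.0, 0.0, 0.0]
[5.2, 0.3, 13.2] [0.0, 0.0, 0.0]
  -> [0.57, -0.112, 0.058] [-31.3, 5.3, 128.0, 61.8, 23.2, 4.1]
[14.2, 0.3, 11.9] [0.0, 0.0, 0.0]
[14.2, 0.3, 11.9] [0.0, 0.0, 0.0]
[14.2, 0.3, 11.9] [0.0, 0.0, 0.0]
[14.2, 0.3, 11.9] [0.0, 0.0, 0.0]
  -> [0.644, -0.1114, 0.058] [-26.6, 13.8, 117.9, 57.2, 21.0, 12.4]
```

Request:
carry_out --moves '[[255,[7.6,0,-9.1],[0,0,0]],[255,[7.7,0,-9.1],[0,0,0]],[255,[7.6,0,-9.1],[0,0,0]],[255,[7.7,0,-9.1],[0,0,0]],[255,[7.6,0,-9.1],[0,0,0]],[255,[7.7,0,-9.1],[0,0,0]],[255,[7.6,0,-9.1],[0,0,0]],[255,[7.7,0,-9.1],[0,0,0]]]'

```text
time_s: 15.9
tcp_pos: [0.3708, -0.3168, 0.1113]
eef_rot: [[0.725, -0.328, 0.606], [-0.253, -0.945, -0.209], [0.641, -0.002, -0.768]]
ft_force: [0.4, -0.4, -4.4]
width: 0.0509
grip_force: 63.8
```

Request:
carry_out --moves '[[255,[7.1,-24.1,5.5],[1.1,0,-1.3]],[255,[7.6,-23.8,6.0],[1.1,0,-1.3]],[255,[8.1,-23.5,6.4],[1.1,0,-1.3]],[255,[8.7,-23.2,6.9],[1.1,0,-1.3]],[255,[9.2,-22.9,7.3],[1.1,0,-1.3]],[255,[9.7,-22.5,7.7],[1.1,0,-1.3]],[255,[1.3,-15.8,7.6],[1.11,0,-1.33]],[255,[1.7,-15.6,8.0],[1.11,0,-1.33]]]'

```text
time_s: 16.7
tcp_pos: [0.4855, -0.1683, 0.1026]
eef_rot: [[0.764, -0.094, 0.638], [-0.074, -0.996, -0.059], [0.641, -0.002, -0.768]]
ft_force: [0.7, -0.2, -5.0]
width: 0.0508
grip_force: 65.6
```

Request:
carry_out --moves '[[255,[2.1,-15.4,8.3],[1.11,0,-1.33]],[255,[2.4,-15.2,8.6],[1.11,0,-1.33]],[255,[2.8,-15.0,8.8],[1.11,0,-1.33]],[255,[3.1,-14.7,9.1],[1.11,0,-1.33]],[255,[0,0,0],[0,0,0]],[255,[0,0,0],[0,0,0]],[255,[0,0,0],[0,0,0]],[255,[0,0,0],[0,0,0]]]'

```text
time_s: 17.5
tcp_pos: [0.5197, -0.112, 0.0847]
eef_rot: [[0.766, 0.023, 0.643], [0.017, -1.0, 0.015], [0.643, -0.0, -0.766]]
ft_force: [0.4, 0.8, -4.6]
width: 0.0509
grip_force: 65.6
```

```bash
python3 - <<'E'
from plan import *
from h import *
s=get_state(); p=s["tcp_pos"]; print(p); R=Ro.from_matrix(s["eef_rot"])
f=grab_frame("side");g=grab_frame("top")
cv2.imwrite("pics/s5.png",np.hstack([cv2.resize(f[180:340,280:440],(400,400),interpolation=2),cv2.resize(g[180:340,290:450],(400,400),interpolation=2)])[:,:,::-1])
seq(p,R,s["joint_pos"],[([.57,-.112,.058],pose(1.4,40)*FL,4),([.644,-.1114,.058],pose(1.4,40)*FL,4)])
E
```

```text
[ 0.51966375 -0.11201021  0.08471873]
[5.3, 0.3, 13.2] [0.01, -0.01, -0.02]
[5.3, 0.3, 13.2] [0.01, -0.01, -0.02]
[5.3, 0.3, 13.2] [0.01, -0.01, -0.02]
[5.3, 0.3, 13.2] [0.01, -0.01, -0.02]
  -> [0.57, -0.112, 0.058] [-31.3, 5.3, 128.0, 61.8, 23.2, 4.1]
[14.2, 0.3, 11.9] [0.0, 0.0, 0.0]
[14.2, 0.3, 11.9] [0.0, 0.0, 0.0]
[14.2, 0.3, 11.9] [0.0, 0.0, 0.0]
[14.2, 0.3, 11.9] [0.0, 0.0, 0.0]
  -> [0.644, -0.1114, 0.058] [-26.6, 13.8, 117.9, 57.2, 21.0, 12.4]
```

View pics/s5.png

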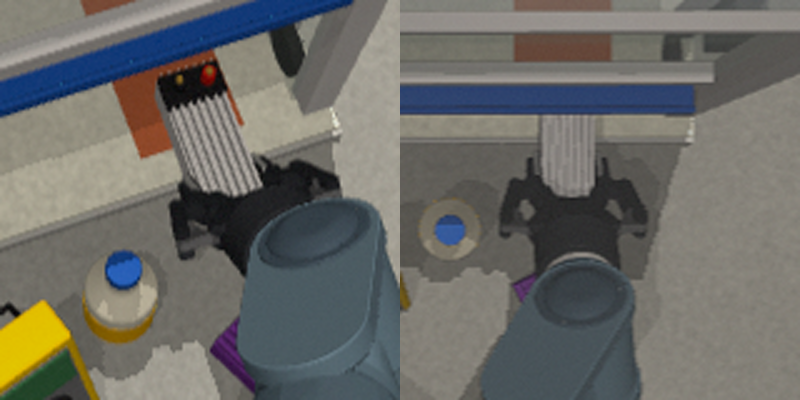

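The load is held level in line with the tile, its far end going in under the lip. Bottle and meter are undisturbed. That was the tenth picture, so I rely on numbers from here.

Request:
carry_out --moves '[[255,[5.3,0.3,13.2],[0,0,0]],[255,[5.3,0.3,13.2],[0,0,0]],[255,[5.3,0.3,13.2],[0,0,0]],[255,[5.3,0.3,13.2],[0,0,0]],[255,[14.2,0.3,11.9],[0,0,0]],[255,[14.2,0.3,11.9],[0,0,0]],[255,[14.2,0.3,11.9],[0,0,0]],[255,[14.2,0.3,11.9],[0,0,0]]]'

```text
time_s: 18.4
tcp_pos: [0.6449, -0.1112, 0.0578]
eef_rot: [[0.766, 0.024, 0.643], [0.017, -1.0, 0.016], [0.643, -0.001, -0.766]]
ft_force: [-0.3, -0.2, -4.8]
width: 0.051
grip_force: 65.5
```

Request:
carry_out --moves '[[255,[0,0,0],[0,0,0]],[255,[0,0,0],[0,0,0]],[255,[-2,0,2.4],[0,0,0]],[255,[-2,0,2.4],[0,0,0]],[255,[-2,0,2.4],[0,0,0]],[255,[-2,0,2.4],[0,0,0]],[255,[-2,0,2.4],[0,0,0]],[255,[0,0,0],[0,0,0]]]'

```text
time_s: 19.2
tcp_pos: [0.6438, -0.1107, 0.0415]
eef_rot: [[0.766, 0.024, 0.642], [0.018, -1.0, 0.016], [0.642, -0.001, -0.766]]
ft_force: [0.4, -0.5, -4.0]
width: 0.0511
grip_force: 65.7
```

Request:
carry_out --moves '[[255,[-0.6,0,0.8],[0,0,0]],[255,[0,0,0],[0,0,0]],[255,[-0.6,0,0.8],[0,0,0]],[255,[0,0,0],[0,0,0]],[255,[-0.6,0,0.8],[0,0,0]],[255,[0,0,0],[0,0,0]],[255,[0,0,0],[0,0,0]],[255,[0,0,0],[0,0,0]]]'

```text
time_s: 20.0
tcp_pos: [0.6444, -0.1109, 0.0393]
eef_rot: [[0.766, 0.024, 0.643], [0.018, -1.0, 0.016], [0.643, -0.001, -0.766]]
ft_force: [-0.4, 0.5, -4.1]
width: 0.051
grip_force: 65.6
```

Request:
carry_out --moves '[[255,[-0.6,0,0.8],[0,0,0]],[255,[0,0,0],[0,0,0]],[255,[-0.6,0,0.8],[0,0,0]],[255,[0,0,0],[0,0,0]],[255,[0,0,0],[0,0,0]],[255,[0,0,0],[0,0,0]],[255,[0,0,0],[0,0,0]],[255,[0,0,0],[0,0,0]]]'

```text
time_s: 20.8
tcp_pos: [0.6453, -0.1112, 0.0383]
eef_rot: [[0.764, 0.024, 0.644], [0.018, -1.0, 0.016], [0.644, -0.0, -0.765]]
ft_force: [-1.8, 2.5, 5.1]
width: 0.0507
grip_force: 66.5
```

Request:
carry_out --moves '[[60,[0,0,0],[0,0,0]],[20,[0,0,0],[0,0,0]],[0,[0,0,0],[0,0,0]],[0,[0,0,0],[0,0,0]],[0,[0,0,0],[0,0,0]],[0,[0,0,0],[0,0,0]],[0,[0,0,0],[0,0,0]],[0,[0,0,0],[0,0,0]]]'

```text
time_s: 21.6
tcp_pos: [0.6445, -0.1109, 0.0372]
eef_rot: [[0.766, 0.024, 0.643], [0.018, -1.0, 0.016], [0.643, -0.001, -0.766]]
ft_force: [-0.0, 0.5, 0.0]
width: 0.0852
grip_force: 0.0
```

```bash
python3 - <<'E'
from plan import *
from rig import *
s=get_state(); p=s["tcp_pos"]; R=Ro.from_matrix(s["eef_rot"])
seq(p,R,s["joint_pos"],[([.56,-.112,.075],R,4),([.47,-.16,.13],R,4),([.40,-.25,.16],pose(-15,40)*FL,8)])
E
```

```text
[-10.1, -0.2, -20.8] [0.0, 0.0, 0.0]
[-10.1, -0.2, -20.8] [0.0, 0.0, 0.0]
[-10.1, -0.2, -20.8] [0.0, 0.0, 0.0]
[-10.1, -0.2, -20.8] [0.0, 0.0, 0.0]
  -> [0.56, -0.112, 0.075] [-32.1, 1.5, 129.5, 57.5, 24.9, 8.3]
[-8.6, 11.4, -25.2] [0.0, 0.0, 0.0]
[-8.6, 11.4, -25.2] [0.0, 0.0, 0.0]
[-8.6, 11.4, -25.2] [0.0, 0.0, 0.0]
[-8.6, 11.4, -25.2] [0.0, 0.0, 0.0]
  -> [0.47, -0.16, 0.13] [-47.0, -17.4, 138.3, 47.7, 40.6, 9.4]
[-4.5, 11.0, -8.7] [-1.32, -0.0, 1.56]
[-4.2, 11.3, -8.4] [-1.32, -0.0, 1.56]
[-3.9, 11.6, -8.2] [-1.32, -0.0, 1.56]
[-3.5, 11.9, -7.9] [-1.32, -0.0, 1.56]
[-3.2, 12.2, -7.6] [-1.32, -0.0, 1.56]
[-2.9, 12.5, -7.3] [-1.32, -0.0, 1.56]
[-2.5, 12.7, -7.0] [-1.32, -0.0, 1.56]
[-2.2, 12.9, -6.7] [-1.32, -0.0, 1.56]
  -> [0.4, -0.25, 0.16] [-61.2, -27.8, 141.6, 41.6, 44.3, 18.9]
```

Request:
carry_out --moves '[[0,[-10.1,-0.2,-20.8],[0,0,0]],[0,[-10.1,-0.2,-20.8],[0,0,0]],[0,[-10.1,-0.2,-20.8],[0,0,0]],[0,[-10.1,-0.2,-20.8],[0,0,0]],[0,[-8.6,11.4,-25.2],[0,0,0]],[0,[-8.6,11.4,-25.2],[0,0,0]],[0,[-8.6,11.4,-25.2],[0,0,0]],[0,[-8.6,11.4,-25.2],[0,0,0]]]'

```text
time_s: 22.4
tcp_pos: [0.4691, -0.1601, 0.1305]
eef_rot: [[0.766, 0.025, 0.643], [0.018, -1.0, 0.016], [0.643, -0.001, -0.766]]
ft_force: [0.4, -0.1, 0.2]
width: 0.0851
grip_force: 0.0
```

Request:
carry_out --moves '[[0,[-4.5,11.0,-8.7],[-1.32,0,1.56]],[0,[-4.2,11.3,-8.4],[-1.32,0,1.56]],[0,[-3.9,11.6,-8.2],[-1.32,0,1.56]],[0,[-3.5,11.9,-7.9],[-1.32,0,1.56]],[0,[-3.2,12.2,-7.6],[-1.32,0,1.56]],[0,[-2.9,12.5,-7.3],[-1.32,0,1.56]],[0,[-2.5,12.7,-7.0],[-1.32,0,1.56]],[0,[-2.2,12.9,-6.7],[-1.32,0,1.56]]]'

```text
time_s: 23.2
tcp_pos: [0.3997, -0.2502, 0.1602]
eef_rot: [[0.74, -0.26, 0.621], [-0.199, -0.966, -0.167], [0.643, 0.0, -0.766]]
ft_force: [-0.3, -0.1, -0.0]
width: 0.086
grip_force: 0.0
```

```bash
python3 sash.py; python3 - <<'E'
from h import *
np.set_printoptions(precision=4,suppress=True)
s=get_state(); print(s["tcp_pos"],s["ft_force"])
f=grab_frame("side"); f0=cv2.imread("pics/t_side.png")[:,:,::-1].copy()
# change mask vs. empty tile -> load silhouette (side view); edges on known planes
d=cv2.absdiff(f,f0).max(2); m=np.zeros_like(d); m[150:265,290:410]=(d[150:265,290:410]>25)*255
m=cv2.morphologyEx(m,cv2.MORPH_OPEN,np.ones((3,3)))
cs,_=cv2.findContours(m,0,1)
for c in cs:
    if cv2.contourArea(c)>30: print(cv2.boundingRect(c),cv2.boxPoints(cv2.minAreaRect(c)).round(1).tolist())
T=np.array([.662,-.111]);r=np.radians(1.4);ax=np.array([[np.cos(r),-np.sin(r)],[np.sin(r),np.cos(r)]])
for x in(-.07,.07):
  for y in(-.026,.026): print("expected top corner",x,y,proj("side",[*(T+ax@[x,y]),.068]))
g=grab_frame("side"); red=mask(f,0,6,150,110,(290,150,410,262)); print("red", [cv2.boundingRect(c) for c in cv2.findContours(red,0,1)[0] if cv2.contourArea(c)>2],"expect post",proj("side",[*(T+ax@[.052,-.012]),.105]))
for y in range(150,262,6): print(y,"".join("#" if m[y,x] else "." for x in range(290,410,2)))
E
```

```text
[ 0.4002 -0.2496  0.1599]
lip front [0.5396 0.19   0.2926]
lip front [0.5404 0.16   0.2928]
ptr front [0.5268 0.25   0.2894]
ptr back [0.5547 0.25   0.2947]
ptr front [0.5278 0.22   0.2882]
ptr back [0.5519 0.22   0.295 ]
lip left end: side 193.125 243.75 top 210.875  ptr right: side 189.625 top [163.125 203.875] side left 135.375
[ 0.4002 -0.2496  0.1599] [ 0.1556  1.1056 -0.2989]
(335, 202, 30, 29) [[334.0, 209.0], [359.20001220703125, 200.60000610351562], [366.6000061035156, 222.8000030517578], [341.3999938964844, 231.1999969482422]]
(324, 165, 26, 17) [[320.79998779296875, 169.89999389648438], [346.1000061035156, 162.6999969482422], [349.70001220703125, 175.39999389648438], [324.5, 182.60000610351562]]
expected top corner -0.07 -0.026 [366.5922 217.2423]
expected top corner -0.07 0.026 [344.3028 224.4795]
expected top corner 0.07 -0.026 [344.429  163.3334]
expected top corner 0.07 0.026 [322.9107 170.001 ]
red [(340, 167, 5, 4)] expect post [342.2997 164.0283]
150 ............................................................
156 ....................................................
[... 413 characters left out ...]
..................................................
204 ..............................#####.........................
210 .......................##############.......................
216 ........................##############......................
222 .........................############.......................
228 ..........................#####.............................
234 ............................................................
240 ............................................................
246 ............................................................
252 ............................................................
258 ............................................................
```

```bash
python3 -c "
from rig import *
print(finish_job())"
```

```text
the job is handed in; nothing more can be done
None
```

The job is handed in but I haven't seen a result: by the last camera check the sash stands within about 1 mm of the red pointer, and the load lies on the tile about 5 mm or less off centre, with the robot clear and no sign of contact with anything else.

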